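Wind the game timer at the club evening

ROBOT

A 6-joint arm with a two-finger parallel gripper is mounted at the origin on the work surface. World frame = base frame: x ahead of the robot, y to its left, z up, the work surface at z = 0. Lengths are in m, angles in rad, forces in N, time in s.
With the tool pointing down it reaches from about 0.275 to 0.75 m from the base axis. Payload 10.2 kg.
Tool frame: the origin (TCP) lies at the very end of the fingers, on their centre line; the grasp point (between the pads) lies 19 mm behind it; z points along the fingers, y is the direction in which the jaws open and shut (so a half turn about z gives the same grasp; the last joint's range is limited). The gripper opens to 85 mm and grips with 20 to 120 N. Pads are 22 mm wide; open, the fingers measure 114 mm over their backs; the gripper's body (76 mm by 85 mm) begins 54 mm behind the grasp point. The pads swing forward as they close: fully open they stand 13 mm farther back than shut.
Start: joints at [-1.549, 0.313, 1.498, -0, 1.331, -0.223], TCP at [0.127, -0.509, 0.231] pointing down, gripper open.
Joint ranges: [-2.94, 2.94], [-0.97, 2.17], [0.19, 2.56], [-1.23, 4.37], [0.02, 3.11], [-2.88, 2.88]. Speed limits (rad/s): [2.39, 2.39, 3.01, 3.14, 3.14, 3.14].

INTERFACE

Orientations are given as [roll, pitch, yaw] about the fixed x, y, z axes, in that order (R = Rz(yaw) Ry(pitch) Rx(roll)).
In Python, from bench import arm gives the robot as it stands.
- The arm moves only by the tool jog_arm, never from a script. Its argument "series" is text: rows parted by semicolons, each of 5 numbers parted by spaces: the shift along the tool's x, y, z in mm, then the turn about the tool's z in degrees, then the opening, from 0 (shut) to 1 (fully open). A call has 1 to 5 rows; each row is the pose to reach, as a shift and turn from the pose measured when the call began, along the tool's axes at that moment; what a row does not reach only later rows make up. A row lasts 1/8 s, in which the tool goes at most 62.5 mm and 10.7 degrees, less where a joint would pass 70% of its speed; a pose out of reach is approached as far as the arm can. A call with a gripper value outside its range is refused whole. The fingers move at their own pace and stop on an object; "newtons" is the grip in N (left out, the last holds). Time passes only in rows, so rows that repeat a pose let the fingers close. It gives the time, the measured TCP pose, the force and the opening at its end, in the units of the state.
- arm.observe(): the state, without advancing time (a new reading comes with each control period).
- arm.capture(name): name is "scene" or "top"; returns a dict with "image" (420x560x3 uint8, red, green, blue), "range_z" (420x560 float32, m along the optical axis (not along the pixel's ray), 0 where there is no reading), "fov_y" (degrees; the focal length in pixels is half the picture's height over the tangent of half this angle, whatever the lens; pixels are square), "cx", "cy" (the principal point, pixels), "dist_coeffs" ([k1, k2, p1, p2, k3] as OpenCV has them; the pictures are not rectified), "world_from_camera" (4x4, takes a point from camera to world coordinates). Camera axes: x right, y down, z forward; pixel columns grow to the right and rows downward; lengths in m; the calibration is good to about 2 mm. A picture is of the moment at which its call begins.
- arm.job_done(): hands the job in, once; it reports no verdict.
Trained networks look in a picture, given as the dict that the camera call returned (one of the last four; its "shot" number tells which), for a name from the list of things; names that differ only in an ending like _2 or _b are one class to them, and where a whole thing is asked for, a point or a joint stands for the part that bears it (a point fixed in the world has none). Each returns a list of dicts, best first, with "p" (0 to 1); they miss things now and then, are a little off and sometimes report something else, mostly with a low value. They report only what shows in the picture. A call takes as long as a camera call. They do not tell look-alikes from the thing itself.
- arm.masks_of(thing, picture): "mask" (420x560 bool, what is visible of it) and "at" ([row, column] in pixels, amid what is visible of it).
The state is a dict: "clock": time; "q": joint angles; "dq": joint speeds; "tau": joint torques, N m; "tool_pos": TCP position; "tool_rot": TCP orientation; "contact_force": force on the tool from outside, world axes, zero at the start; "ft_torque": the same for the moment, N m; "opening": finger opening in m.
Only numpy, scipy, OpenCV 4.12 (cv2) and the standard library are available. Lean on these libraries where they do the work, as an engineer would, in place of code of your own. Each camera call takes 0.05 s, during which the arm holds its last target. There are 200 camera calls.

TASK

Set the bell timer with the red dial for the next game round: twist its dial clockwise past the thick black top mark so that the bell is wound, then twist it back until its white pointer stands at that timer's yellow marker, and let go. Leave the dial of the green coffee timer as it is.

Things in the scene. Friction and masses are not known exactly. Their poses are not given: they have to be found in the camera images.
- game_grip (a point): Centre of the red dial's grip bar, on the dial's axis, 76 mm above the table. Bar 60 mm long, 16 mm thick, upright from 50 to 90 mm above the table, on a red disc 72 mm across that turns on a fixed white drum (117 mm across, 40 mm high). Pinch it across its thickness from above. x: along the bar to its end with the white pointer line; z up; turns with the dial. Drum yaw: within 30 degrees.
- game_dial (a joint): Red dial's angle, rad, growing clockwise seen from above; 0 at the first minute tick. Ticks are 10 degrees (1 minute) apart; the thick black top mark is at 1.047 (60 degrees), a hard stop at 1.48 (85 degrees). Starts between 0 and 0.12. Friction about 0.06 N m, no spring: it stays where it is left.
- game_marker: Yellow tab fixed on the rim of the red-dialled timer, 0.35 to 0.70 rad clockwise of the first tick, showing the minutes to set. Origin on the dial's axis at table height; x points from the axis through the tab, which lies 41 to 57 mm out, its top 46.5 mm above the table. The dial is set when x of game_grip points the same way as this x.
- coffee_tip (a point): White pointer end of the green dial's bar, 30 mm from its axis, 76 mm above the table, x outward. This timer has the same shape and its own yellow marker; its axis is at least 200 mm from the red one's, on the left or the right. Leave it alone. Also around: a lime basin (95 mm high), two brown bottles (210 mm high) at the sides, and a flat red card box (20 mm) beyond.
Mind the look-alikes: they are no part of the job. What is shaped like the part that bears game_grip but orange or purple is not meant.

How it is judged:
On the way:
1. the red dial has been turned past its top mark (value of joint game_dial above 1.047 rad), for 0.1 s.
At the end, for the whole second after the job is handed in: After having been past its top mark, the red dial's pointer stands within 10 degrees of its yellow marker, at rest, and the green dial's pointer end is within 6 mm of where it started (angle between the x axis of game_grip and the x axis of game_marker, either way round below 0.175 rad and velocity of joint game_dial between -0.05 and 0.05 rad/s and distance of coffee_tip from where it was at the start of the episode below 0.006 m); the robot touches nothing.
It fails at once if the green coffee dial is turned (its pointer end moves more than 6 mm) (distance of coffee_tip from where it was at the start of the episode above 0.006 m).
It also fails if it takes over 32 s, if anything falls off the work surface, if the arm or the gripper's body presses on something with over 40 N, if the wrist force passes 120 N, or if a joint passes its speed limit or range.

## Working session

There is one attempt and no reset: what is moved stays moved. The work goes in short steps, Python scripts to look and compute and a tool call to move; the robot and the scene stay as the last step left them, time stands still between calls to the robot, and variables do not carry over. Pictures are saved under pics/ and viewed, about 8 in all and at most 12, crops included, and the job is handed in when it is done.

Besides the shell and the picture viewer there is one more tool, called in YAML: its name, and indented under it one key for each argument. jog_arm: Moves the arm, as the interface text tells. Its arguments: {"type":"object","properties":{"series":{"type":"string"},"newtons":{"type":"number"}},"required":["series"]}

```bash
mkdir -p pics; cat > h.py <<'E'
import numpy as np, cv2
from bench import arm
def cam(c):
    f=210/np.tan(np.radians(c["fov_y"]/2)); 
    return np.array([[f,0,c["cx"]],[0,f,c["cy"]],[0,0,1]]),np.array(c["dist_coeffs"],float),np.array(c["world_from_camera"])
def pts(c,mask):
    K,d,T=cam(c); r,q=np.nonzero(mask&(c["range_z"]>0)); z=c["range_z"][r,q]
    u=cv2.undistortPoints(np.stack([q,r],1).astype(np.float64)[:,None],K,d)[:,0]
    return np.c_[u*z[:,None],z]@T[:3,:3].T+T[:3,3],r,q
def save(c,n,crop=None,s=1):
    im=c["image"][...,::-1]
    if crop: im=im[crop[0]:crop[1],crop[2]:crop[3]]
    cv2.imwrite("pics/"+n+".png",cv2.resize(im,None,fx=s,fy=s,interpolation=cv2.INTER_CUBIC))
E
python3 - <<'E'
from h import *
s=arm.observe();print({k:np.round(v,3) for k,v in s.items()})
for n in("top","scene"):
    c=arm.capture(n);save(c,n+"0",None,1.4 if n=="top" else 1)
    for t in("game_grip","game_marker","coffee_tip"):
        for m in arm.masks_of(t,c):
            P,_,_=pts(c,m["mask"]); print(n,t,round(m["p"],2),m["at"],m["mask"].sum(),np.median(P,0).round(3),P[:,2].max().round(3),np.median(c["image"][m["mask"]],0))
E
```

```text
{'clock': np.float64(0.0), 'q': array([-1.549,  0.313,  1.498,  0.   ,  1.331, -0.223]), 'dq': array([-0.   , -0.   ,  0.   , -0.001, -0.002,  0.001]), 'tau': array([-1.0000e-03, -4.1226e+01, -2.5974e+01, -0.0000e+00,  4.0000e-03,
       -0.0000e+00]), 'tool_pos': array([ 0.127, -0.509,  0.231]), 'tool_rot': array([-3.14 , -0.   ,  0.245]), 'contact_force': array([ 0.302,  0.009, -0.257]), 'ft_torque': array([ 0.017, -0.03 , -0.051]), 'opening': np.float64(0.086)}
top game_grip 0.78 [163.6, 373.5] 949 [ 0.616 -0.217  0.05 ] 0.093 [154.  81. 179.]
top game_grip 0.76 [289.3, 396.8] 1029 [ 0.359 -0.248  0.051] 0.093 [247. 160.  68.]
top game_grip 0.67 [183.4, 184.5] 982 [0.569 0.166 0.051] 0.094 [ 95. 191. 113.]
top game_grip 0.65 [228.2, 319.6] 1000 [ 0.48 -0.1   0.05] 0.093 [247.  99.  91.]
top game_marker 0.59 [182.4, 183.3] 984 [0.569 0.166 0.051] 0.094 [ 95. 191. 113.]
top coffee_tip 0.86 [183.8, 183.8] 962 [0.569 0.167 0.051] 0.094 [ 95. 191. 112.]
scene game_grip 0.89 [305.0, 138.1] 1685 [ 0.625 -0.218  0.051] 0.093 [134.  60. 161.]
scene game_grip 0.7 [225.6, 212.1] 1330 [ 0.489 -0.102  0.05 ] 0.093 [230.  51.  47.]
scene game_grip 0.58 [171.0, 130.9] 1149 [ 0.368 -0.25   0.051] 0.093 [243. 137.  62.]
scene game_marker 0.52 [252.0, 198.1] 38 [ 0.525 -0.129  0.046] 0.047 [250. 235.  99.]
scene coffee_tip 0.86 [264.5, 386.0] 1521 [0.579 0.167 0.05 ] 0.093 [ 65. 161.  81.]
```

View pics/top0.png

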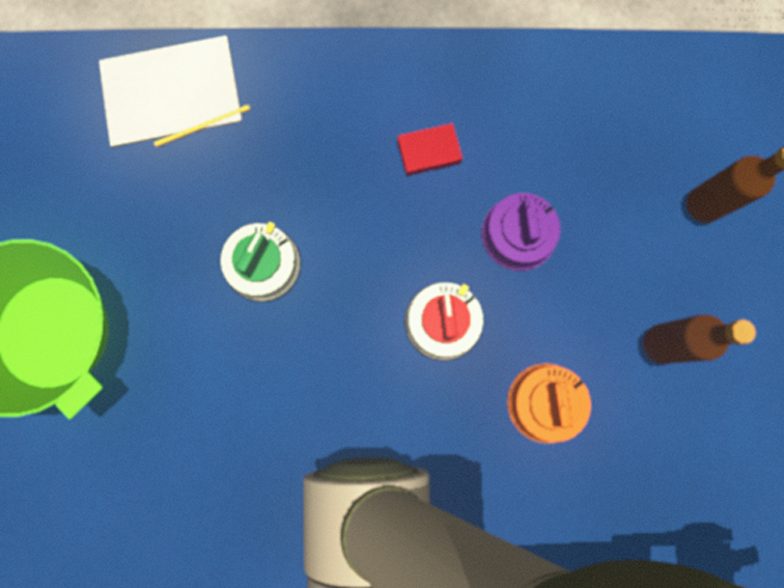

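```bash
cat >> h.py <<'E'
def measure(n):
    c=arm.capture(n); im=c["image"].astype(int); 
    P,r,q=pts(c,c["range_z"]>0); col=im[r,q]
    near=np.hypot(P[:,0]-.482,P[:,1]+.1)<.075
    R,G,B=col.T
    hsv=cv2.cvtColor(c["image"],cv2.COLOR_RGB2HSV)[r,q].astype(int)
    bar=near&(P[:,2]>.085)&(P[:,2]<.1)
    red=near&((hsv[:,0]<8)|(hsv[:,0]>172))&(hsv[:,1]>120)&(P[:,2]>.044)&(P[:,2]<.056)
    yel=near&(hsv[:,0]>20)&(hsv[:,0]<35)&(hsv[:,1]>90)
    drum=near&(P[:,2]>.034)&(P[:,2]<.043)
    ctr,(w,h),a=cv2.minAreaRect(P[bar][:,:2].astype(np.float32)*1000)
    cc,rad=cv2.minEnclosingCircle(P[drum][:,:2].astype(np.float32)*1000)
    wh=bar&(hsv[:,1]<70)&(hsv[:,2]>150)
    print(n,"bar",bar.sum(),np.round(ctr,1),round(w,1),round(h,1),round(a,1),"drum",np.round(cc,1),round(rad,1))
    d,s,v=np.linalg.svd(P[bar][:,:2]-P[bar][:,:2].mean(0),full_matrices=False)
    print(" pca deg",np.degrees(np.arctan2(v[0,1],v[0,0])).round(1),"white",wh.sum(),(P[wh].mean(0)*1000).round(1) if wh.any() else "", "yellow",yel.sum(),(P[yel].mean(0)*1000).round(1))
    if yel.any():
        e=P[yel].mean(0)[:2]*1000-np.array(ctr); print(" marker az",np.degrees(np.arctan2(e[1],e[0])).round(1),np.hypot(*e).round(1))
    return c
E
python3 - <<'E'
from h import *
c=measure("top");save(c,"topc",(178,278,270,370),6)
c=measure("scene");save(c,"scenec",(175,285,150,280),5)
E
```

```text
top bar 255 [ 482.  -103.8] 60.4 16.1 6.8 drum [ 481.2 -104. ] 53.9
 pca deg -173.9 white 47 [ 496.5 -101.6   89.7] yellow 35 [ 523.3 -128.7   45.2]
 marker az -31.1 48.2
scene bar 317 [ 484.1 -103.2] 60.0 16.0 6.6 drum [ 484.4 -104. ] 55.5
 pca deg 6.8 white 48 [ 498.4 -101.7   90.2] yellow 63 [ 524.6 -124.7   40.6]
 marker az -28.0 45.8
```

View pics/topc.png

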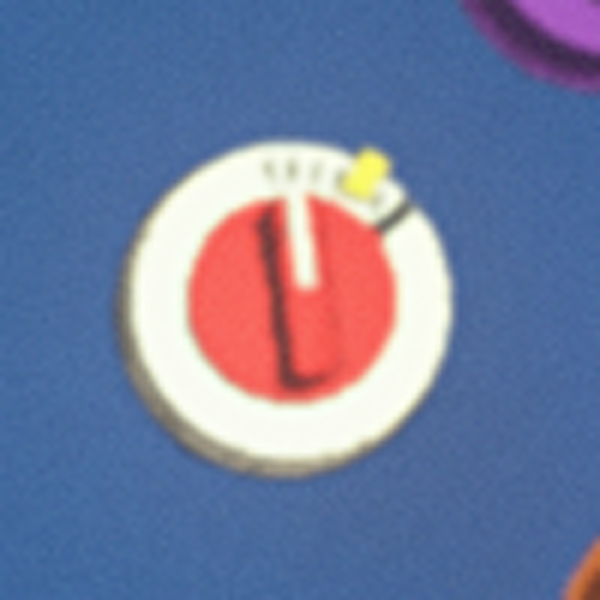

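View pics/scenec.png

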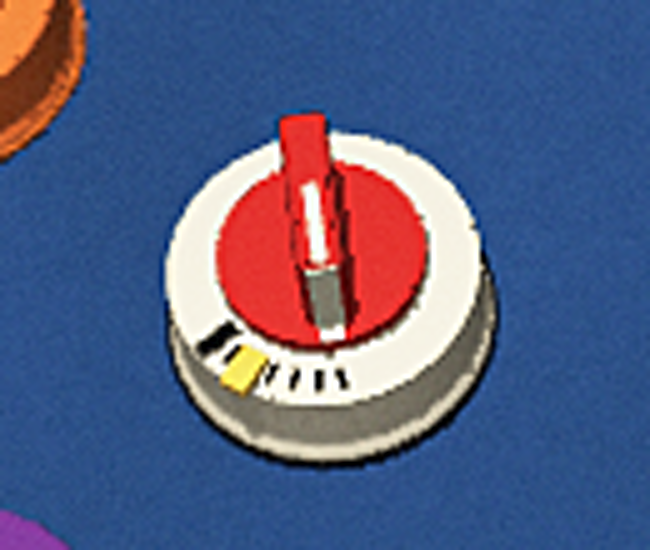

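The red dial is at about (0.483, -0.103), with the pointer at azimuth +6.7° and the marker at about -30°. The first tick lies slightly left of the pointer and the thick mark is just past the yellow tab. I'm moving above it now.

jog_arm:
  series: "60 -41 0 2 1; 115 -80 0 4 1; 172 -119 0 6 1; 228 -158 0 7 1; 284 -196 0 7 1"
  newtons: 40

```text
clock: 1.12
tool_pos: [0.3346, -0.2731, 0.2315]
tool_rot: [3.141, -0.0, 0.122]
contact_force: [1.1, -0.5, -0.4]
opening: 0.0855
```

jog_arm:
  series: "42 -38 0 0 1; 84 -75 0 0 1; 126 -112 0 0 1; 168 -150 0 0 1; 168 -150 40 0 1"

```text
clock: 1.75
tool_pos: [0.4859, -0.1016, 0.1928]
tool_rot: [3.138, -0.006, 0.127]
contact_force: [0.2, -1.3, -0.9]
opening: 0.0855
```

```bash
python3 - <<'E'
from h import *
s=arm.observe();print(s["clock"],s["tool_pos"],np.degrees(s["tool_rot"]),s["q"].round(3))
c=arm.capture("scene");save(c,"s1",(120,300,120,330),3.3)
E
```

```text
1.75 [ 0.4858951  -0.10159295  0.19282617] [179.80546659  -0.32115975   7.26753733] [-0.443  0.281  1.645  0.     1.209  1.001]
```

View pics/s1.png

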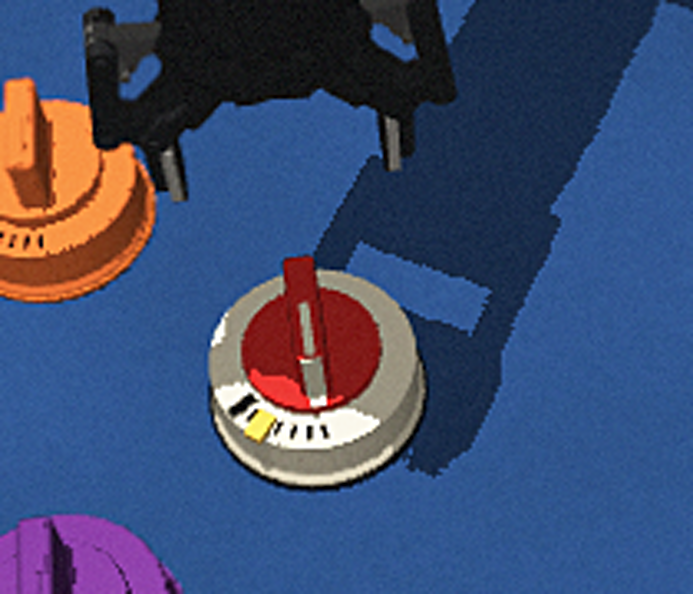

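jog_arm:
  series: "-3 2 45 0 1; -3 2 90 0 0.8; -3 2 120 0 0.6; -3 2 134 0 0.5; -3 2 135 0 0.5"

```text
clock: 2.42
tool_pos: [0.4789, -0.1039, 0.0516]
tool_rot: [-3.139, 0.005, 0.125]
contact_force: [-0.2, 0.7, 0.3]
opening: 0.0428
```

jog_arm:
  series: "3 0 -6 0 0.5; 3 0 -6 0 0.5; 3 0 -6 0 0.1; 3 0 -6 0 0; 3 0 -6 0 0"
  newtons: 40

```text
clock: 3.05
tool_pos: [0.4821, -0.1041, 0.0581]
tool_rot: [-3.14, 0.004, 0.125]
contact_force: [-1.7, -3.6, 5.0]
opening: 0.0154
```

jog_arm:
  series: "0 0 0 7 0; 0 0 0 14 0; 0 0 0 21 0; 0 0 0 28 0; 0 0 0 35 0"

```text
clock: 3.68
tool_pos: [0.4822, -0.1039, 0.0581]
tool_rot: [3.141, 0.004, -0.49]
contact_force: [0.4, 0.2, 1.3]
opening: 0.0152
```

jog_arm:
  series: "0 0 0 8 0; 0 0 0 16 0; 0 0 0 24 0; 0 0 0 32 0; 0 0 0 36 0"

```text
clock: 4.3
tool_pos: [0.4824, -0.1038, 0.0581]
tool_rot: [3.139, 0.003, -1.122]
contact_force: [0.6, 0.1, 0.4]
opening: 0.0154
```

jog_arm:
  series: "0 0 0 0 0; 0 0 0 0 0; 0 0 0 0 0"

```text
clock: 4.68
tool_pos: [0.4824, -0.1038, 0.0581]
tool_rot: [3.139, 0.003, -1.121]
contact_force: [-0.8, -0.9, 0.6]
opening: 0.0153
```

```bash
python3 - <<'E'
from h import *
s=arm.observe();print(np.degrees(s["tool_rot"]),s["ft_torque"])
c=arm.capture("scene");save(c,"s2",(150,300,120,330),3.3)
E
```

```text
[ 1.79860999e+02  1.79726449e-01 -6.42190678e+01] [-0.04390796 -0.15568247 -0.00160023]
```

View pics/s2.png

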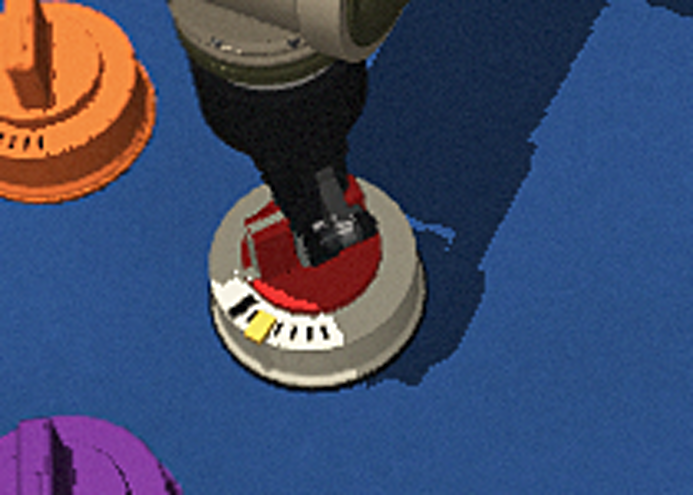

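The pointer (250,265) is past the black mark (242,305). Now I'm turning back to -30°.

jog_arm:
  series: "0 0 0 -8 0; 0 0 0 -16 0; 0 0 0 -24 0; 0 0 0 -31 0; 0 0 0 -34 0"

```text
clock: 5.35
tool_pos: [0.4822, -0.1039, 0.0581]
tool_rot: [3.141, 0.004, -0.525]
contact_force: [-1.4, -2.4, 1.8]
opening: 0.0156
```

jog_arm:
  series: "0 0 0 0 0; 0 0 0 0 0.2; 0 0 0 0 0.4; 0 0 0 0 0.6; 0 0 0 0 0.6"

```text
clock: 5.98
tool_pos: [0.4822, -0.1039, 0.0581]
tool_rot: [3.141, 0.004, -0.525]
contact_force: [-0.3, 0.6, -0.1]
opening: 0.0511
```

jog_arm:
  series: "0 0 -20 0 0.6; 0 0 -50 0 0.6; 0 0 -100 0 0.6; 0 0 -150 0 0.6; 0 0 -180 0 0.6"

```text
clock: 6.6
tool_pos: [0.4832, -0.1042, 0.2406]
tool_rot: [3.141, 0.002, -0.525]
contact_force: [0.1, -0.3, 0.4]
opening: 0.0515
```

jog_arm:
  series: "-40 0 0 0 0.6; -80 0 0 0 0.6; -120 0 0 0 0.6; -120 0 0 0 0.6"

```text
clock: 7.1
tool_pos: [0.3781, -0.0432, 0.2411]
tool_rot: [3.141, 0.001, -0.524]
contact_force: [0.5, 0.6, 0.4]
opening: 0.0514
```

```bash
python3 - <<'E'
from h import *
print(arm.observe()["tool_pos"])
c=measure("top")
c=measure("scene");save(c,"s3",(150,300,120,330),3.3)
E
```

```text
[ 0.37813452 -0.04319299  0.24109638]
top bar 254 [ 481.7 -104.2] 15.9 60.8 60.2 drum [ 481.8 -104. ] 53.7
 pca deg 150.1 white 48 [ 495.2 -111.7   89.6] yellow 35 [ 523.2 -128.7   45.7]
 marker az -30.5 48.2
scene bar 321 [ 483.4 -103.2] 16.5 61.5 60.2 drum [ 483.4 -103.9] 54.8
 pca deg -30.5 white 53 [ 495.5 -111.1   89.9] yellow 66 [ 523.8 -125.6   39.7]
 marker az -29.0 46.2
```

View pics/s3.png

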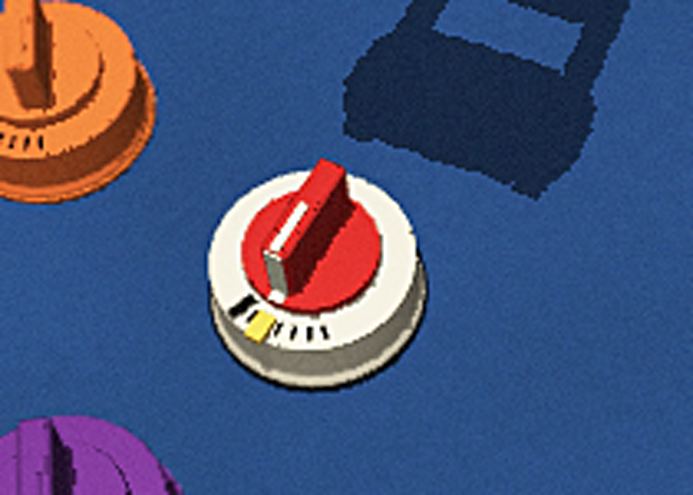

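The pointer stands at -30° and the marker at about -30°, so they line up. The arm is clear, so I'm handing in.

```bash
python3 -c "
from bench import arm
print(arm.job_done())"
```

```text
the job is handed in; nothing more can be done
None
```

The red dial is set and the job is handed in, with the arm clear of everything at about 7.1 s on the clock. I gripped the dial, turned it about 71° clockwise past the thick black mark, turned it back about 34° and let go.

- **Past the top mark:** the picture at the turning point showed the pointer beyond the black mark, and I held it there for about 0.4 s. I did not measure the joint value directly. From where the pointer started, it works out to about 71 to 78°.
- **On the marker:** after release, both cameras put the pointer at about -30°. The marker measured -30.5° from the top camera and -29.0° from the scene camera, so they agree within about 1.5° against the 10° allowed.
- **Green coffee timer:** the arm never went near it. I did not measure its pointer again at the end.

On the way down the tool briefly went about 6 mm lower than planned. It touched nothing, and I corrected it before gripping.

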